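# Take a laser cutting head apart for cleaning

## Robot

A 7-joint arm with a two-finger parallel gripper is mounted at the origin on the work surface. World frame = base frame: x ahead of the robot, y to its left, z up, the work surface at z = 0. Lengths are in m, angles in rad, forces in N, time in s.
With the tool pointing down it reaches from about 0.4 to 0.85 m from the base axis. Payload 4.5 kg.
Tool frame: the origin (TCP) lies midway between the tips of the shut fingers; the grasp point (between the pads) lies 19 mm behind it; z points along the fingers, x is the direction in which the jaws open and shut, and the axes are right-handed (so a half turn about z gives the same grasp; the last joint's range is limited). The gripper opens to 85 mm and grips with 20 to 120 N. Pads are 22 mm wide; open, the fingers measure 114 mm over their backs; the gripper's body (76 mm by 85 mm) begins 54 mm behind the grasp point. The pads swing forward as they close: fully open they stand 13 mm farther back than shut.
Start: joints at [-1.25, 0.689, -0.195, 1.565, 0.157, 0.902, -0.215], TCP at [0.177, 0.6, 0.208] pointing down, gripper open.
Joint ranges: [-3.01, 3.01], [-0.46, 2.08], [-1.47, 1.51], [0.13, 2.56], [-1, 4.14], [0.04, 2.09], [-2.66, 2.66]. Speed limits (rad/s): [2.57, 2.57, 3.14, 3.14, 3.14, 3.14, 3.14].

## Interface

Orientations are given as a rotation vector (axis times angle).
In Python, from bench import ctrl gives the robot as it stands. The module is installed in compiled form; this text tells all that it offers.
- The arm moves only by the tool arm_command, never from a script. Its argument "rows" is one flat list of numbers, 5 for each row, row after row: the opening, from 0 (shut) to 1 (fully open), then the shift along the tool's x, y, z in mm, then the turn about the tool's z in degrees. A call has 1 to 12 rows; each row is the pose to reach, as a shift and turn from the pose commanded when the call began, along the tool's axes at that moment; what a row does not reach only later rows make up. A row lasts 1/10 s, in which the tool goes at most 50 mm and 8.59 degrees, less where a joint would pass 70% of its speed; a pose out of reach is approached as far as the arm can. A call with a gripper value outside its range is refused whole. The fingers move at their own pace and stop on an object; "grip_force" is the grip in N (left out, the last holds). Time passes only in rows, so rows that repeat a pose let the fingers close. It gives the time, the measured TCP pose, the force and the opening at its end, in the units of the state.
- ctrl.get_state(): the state, without advancing time (a new reading comes with each control period).
- ctrl.read_camera(name): name is "scene" or "top"; returns (picture, depth): 384x512x3 uint8, blue, green, red; 384x512 float32, m along the optical axis (not along the pixel's ray), 0 where there is no reading.
- ctrl.camera_params(name): a dict with "camera_matrix" (3x3 intrinsics, pixels), "k1" (the pictures are not rectified: a ray, as slopes to the right and down, at radius r is drawn at 1 + k1 r^2 times it, then the intrinsics apply), "xyz" and "rotation" of the camera in the world. Camera axes: x right, y down, z forward; pixel columns grow to the right and rows downward; lengths in m; the calibration is good to about 2 mm. A picture is of the moment at which its call begins. camera_params takes no time and is no camera call.
- ctrl.close_job(): hands the job in, once; it reports no verdict.
The state is a dict: "t": time; "qpos": joint angles; "joint_vel": joint speeds; "effort": joint torques, N m; "ee_pos": TCP position; "eef_rot": TCP orientation; "ft_force": force on the tool from outside, world axes, zero at the start; "torque": the same for the moment, N m; "finger_gap": finger opening in m.
Only numpy, scipy, OpenCV 4.12 (cv2) and the standard library are available. Lean on these libraries where they do the work, as an engineer would, in place of code of your own. Each camera call takes 0.05 s, during which the arm holds its last target. There are 200 camera calls.

## Task

The laser's cutting head has been unscrewed and stands loosely stacked, nozzle up. Take it apart for cleaning, one piece at a time from the top: stand the brass nozzle in the wire basket, slip the knurled clamp ring over the peg of its stand and down onto the base, lay the lens cell wholly on the round pad, and stand the barrel in the rubber-lined tray. Set each piece down rather than dropping it, keep it the way up it is now, and do not shift the power-meter head or the solvent bottle.

Things in the scene. Friction and masses are not known exactly. Their poses are not given: they have to be found in the camera images.
- nozzle_mid (a point): Brass cutting nozzle, top of the stack: a cylinder 36 mm across and 26 mm tall that carries a cone narrowing to a 13 mm tip, 44 mm tall in all, about 0.14 kg. It stands loose on the clamp ring. The point is its centre, 22 mm above its underside; z is its axis, up at the start.
- ring_mid (a point): Knurled steel clamp ring, second from the top: 46 mm across the knurling, 30 mm bore, 20 mm tall, about 0.10 kg, loose on the lens cell. The point is its centre, 10 mm above its underside; z is its axis.
- cell_mid (a point): Lens cell, third from the top: flat aluminium disc 56 mm across and 20 mm tall with an amber lens sunk in its top face (hidden until the ring is off), about 0.12 kg, loose on the barrel. The point is its centre, 10 mm above its underside; z is its axis.
- barrel_mid (a point): Barrel of the cutting head, bottom of the stack, standing on the bench: black cylinder 66 mm across and 64 mm tall, about 0.38 kg. A small brass gas fitting sticks 11 mm out of its side along its own +x, 11 to 23 mm above its underside: keep the fingers off it. The point is its centre, 32 mm above its underside; z is its axis.
- basket_floor (a point): Square stainless wire basket of the ultrasonic cleaner, 100 mm square, fixed: the place of the nozzle. The point is the centre of its inner floor, 6 mm above the bench; inside it is 94 mm square and its walls, parallel to the point's x and y, rise 21 mm above the floor.
- stand_top (a point): Ring stand: dark steel disc 90 mm across with an upright peg in its middle, fixed: the place of the clamp ring. The point is the centre of the disc's upper face, 10 mm above the bench, where the ring is to lie. The peg is 12 mm thick, round-ended, and rises 46 mm above that face.
- pad_top (a point): Lens pad: white disc 96 mm across carrying a raised grey felt pad 80 mm across, fixed: the place of the lens cell. The point is the centre of the pad's top, 16 mm above the bench. It has no rim.
- tray_floor (a point): Shallow square aluminium tray with a black rubber lining, 104 mm square outside, fixed: the place of the barrel. The point is the centre of the lining, 5 mm above the bench; inside it is 98 mm square and its rim stands 6 mm above the lining.
- meter_mid (a point): Bystander, loose: black square power-meter head, 60 mm square and 30 mm tall, a brass collar on top to 39 mm, yellow label on its side. The point is the centre of the block, 15 mm up. Not to be shifted or tipped.
- solvent_mid (a point): Bystander, loose: clear solvent bottle with a white cap, 54 mm across and 130 mm tall, upright. The point is on its axis 50 mm up. Not to be shifted or tipped.
Not all that is in view belongs to the job. What is shaped like the part that bears cell_mid but purple or turquoise is not meant.

How it is judged:
By the outcome, as a careful person would: the job done as asked, in the order asked, and still so for the second after the job is handed in, with the robot touching nothing.
It also fails if it takes over 115 s, if anything falls off the work surface, if the arm or the gripper's body presses on something with over 40 N, if the wrist force passes 120 N, or if a joint passes its speed limit or range.

## Working session

There is one attempt and no reset: what is moved stays moved. The work goes in short steps, Python scripts to look and compute and a tool call to move; the robot and the scene stay as the last step left them, time stands still between calls to the robot, and variables do not carry over. Pictures are saved under pics/ and viewed, about 12 in all and at most 16, crops included, and the job is handed in when it is done.

Besides the shell and the picture viewer there is one more tool, called after "Call:" in YAML: its name, and indented under it one key for each argument. arm_command: Moves the arm, as the interface text tells. Its arguments: {"type":"object","properties":{"rows":{"type":"array"},"grip_force":{"type":"number"}},"required":["rows"]}

```bash
mkdir -p pics; cat > h.py <<'E'
import numpy as np, cv2
from scipy.spatial.transform import Rotation as R
from bench import ctrl
def cam(n):
    p=ctrl.camera_params(n); K=np.array(p["camera_matrix"]); M=np.array(p["rotation"],float)
    if M.size==3: M=R.from_rotvec(M).as_matrix()
    return K,p["k1"],np.array(p["xyz"]),M
def cloud(n,d,c=None):
    K,k,t,M=c or cam(n); v,u=np.mgrid[:384,:512]
    # invert r_d = r(1+k r^2)
    x=(u-K[0,2])/K[0,0]; y=(v-K[1,2])/K[1,1]; rd=np.hypot(x,y); r=rd.copy()
    for _ in range(20): r=rd/(1+k*r*r)
    s=np.where(rd>0,r/np.maximum(rd,1e-9),1); 
    P=np.stack([x*s*d,y*s*d,d],-1)@M.T+t; P[d<=0]=np.nan
    return P
def grab(n,tag):
    im,d=ctrl.read_camera(n); np.savez(f"{tag}.npz",im=im,d=d); cv2.imwrite(f"pics/{tag}.png",im); return im,cloud(n,d)
E
python3 - <<'E'
from h import *
for n in("scene","top"):
    print(n,ctrl.camera_params(n)); im,P=grab(n,n+"0"); np.save(n+"0P.npy",P)
print(ctrl.get_state())
E
```

```text
scene {'camera_matrix': array([[360.16309854,   0.        , 253.9445911 ],
       [  0.        , 360.16309854, 192.44899279],
       [  0.        ,   0.        ,   1.        ]]), 'k1': -0.06873218500695129, 'xyz': array([1.08946827, 0.23641082, 0.60299346]), 'rotation': array([-1.33984217, -2.0537376 ,  0.9766647 ])}
top {'camera_matrix': array([[396.11824901,   0.        , 255.69279494],
       [  0.        , 396.11824901, 190.15318843],
       [  0.        ,   0.        ,   1.        ]]), 'k1': -0.0399300150664799, 'xyz': array([0.38701479, 0.0069969 , 1.14981472]), 'rotation': array([-2.1716119 ,  2.15101119, -0.11676622])}
{'t': 0.1, 'qpos': array([-1.25019647,  0.68995085, -0.19449932,  1.56624708,  0.15728417,
        0.90247092, -0.21510665]), 'joint_vel': array([-0.00040726, -0.00024312, -0.00103938, -0.00184364,  0.00012818,
       -0.00083588,  0.00036242]), 'effort': array([-3.05624075e-03, -5.40601051e+01, -1.27162423e+00, -1.58983719e+01,
        9.32021969e-03,  4.37424635e-03, -1.06089243e-05]), 'ee_pos': array([0.17667753, 0.59886003, 0.20763019]), 'eef_rot': array([ 2.51517989e+00,  1.88057293e+00, -2.01033796e-03]), 'ft_force': array([-1.20494365,  0.06488761,  0.24065762]), 'torque': array([-0.03526745, -0.00365131,  0.00980326]), 'finger_gap': 0.08578863535080006}
```

View pics/scene0.png

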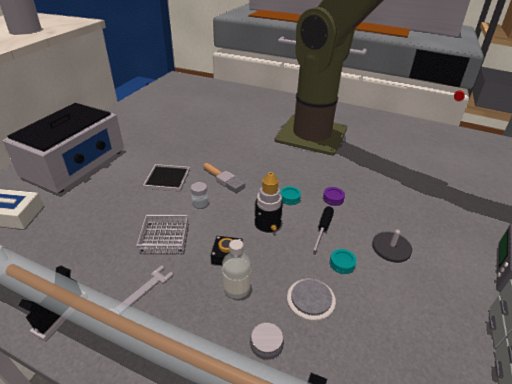

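View pics/top0.png

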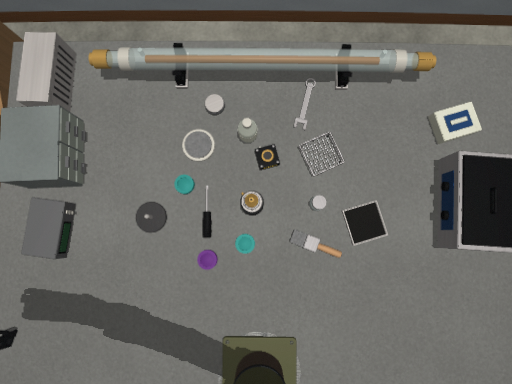

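The top view has +x up and +y left. The stack is at (251,202), basket (321,153), ring stand (151,217), pad (198,145), tray (365,222), meter (267,156) and bottle (248,130). The scene view agrees; the turquoise and purple discs are decoys.

```bash
cat > m.py <<'E'
from h import *
T=np.load("top0P.npy");S=np.load("scene0P.npy")
pix=dict(stack=(251,202),basket=(321,153),stand=(151,217),pad=(198,145),tray=(365,222),meter=(267,156),bottle=(248,130),jar=(319,202))
zb={}
for n,P in(("top",T),("scene",S)):
    p=P.reshape(-1,3);p=p[np.isfinite(p).all(1)]
    q=p[(p[:,0]>.35)&(p[:,0]<.8)&(abs(p[:,1])<.35)&(abs(p[:,2])<.02)]
    A=np.c_[q[:,:2],np.ones(len(q))];m=np.ones(len(q),bool)
    for _ in range(6):
        c=np.linalg.lstsq(A[m],q[m,2],rcond=None)[0]; e=q[:,2]-A@c; m=abs(e)<.003
    print(n,"bench plane",c.round(4),"std",e[m].std().round(5)); zb[n]=c
def rect(q):
    (c,s,a)=cv2.minAreaRect((q[:,:2]*1000).astype(np.float32)); cc,r=cv2.minEnclosingCircle((q[:,:2]*1000).astype(np.float32))
    return np.round(c,1),np.round(s,1),round(a,1),np.round(cc,1),round(r,1)
for k,(u,v) in pix.items():
    c=T[v,u]; c=np.nanmedian(T[v-4:v+5,u-4:u+5].reshape(-1,3),0)
    print(k,"pix",c.round(4))
    for n,P in(("top",T),("scene",S)):
        p=P.reshape(-1,3);p=p[np.isfinite(p).all(1)];p=p[np.hypot(*(p[:,:2]-c[:2]).T)<.075]
        h=p[:,2]-np.c_[p[:,:2],np.ones(len(p))]@zb[n]
        bands={'stack':[(.012,.06),(.066,.082),(.086,.102),(.106,.128),(.13,.16)],'bottle':[(.02,.09)],'meter':[(.026,.034),(.036,.045)],'stand':[(.007,.014),(.02,.06)],'pad':[(.012,.02)],'tray':[(.0035,.014),(.008,.014)],'basket':[(.02,.03),(.004,.03)],'jar':[(.01,.09)]}[k]
        for b in bands:
            q=p[(h>b[0])&(h<b[1])]
            if len(q)>4: print("  ",n,b,len(q),"zmed",np.median(h[(h>b[0])&(h<b[1])]).round(4),"zmax",h.max().round(4),*rect(q))
E
python3 m.py
python3 -c "
import cv2
a=cv2.imread('pics/top0.png')[95:265,125:395];cv2.imwrite('pics/topc.png',cv2.resize(a,None,fx=2.9,fy=2.9,interpolation=cv2.INTER_CUBIC))"
```

```text
top bench plane [ 0.0003 -0.0006 -0.0007] std 0.00154
scene bench plane [ 0.0013 -0.0006 -0.0017] std 0.00109
stack pix [0.4701 0.0238 0.1413]
   top (0.012, 0.06) 26 zmed 0.0306 zmax 0.1513 [477.9  24.1] [69.3 53.9] 8.6 [478.2  28.9] 38.4
   top (0.066, 0.082) 37 zmed 0.0797 zmax 0.1513 [474.5  23.9] [55.2 51.2] 39.0 [475.6  24.4] 32.2
   top (0.086, 0.102) 45 zmed 0.0998 zmax 0.1513 [475.4  23.9] [46.9 47.1] 31.1 [475.7  24.1] 26.4
   top (0.106, 0.128) 20 zmed 0.1107 zmax 0.1513 [476.7  26.2] [39.6 35.6] 70.0 [476.7  24.5] 21.7
   top (0.13, 0.16) 130 zmed 0.1384 zmax 0.1513 [475.8  24.6] [32.8 31.1] 45.7 [475.6  24.2] 17.2
   scene (0.012, 0.06) 409 zmed 0.0369 zmax 0.1489 [497.1  29.3] [43.1 66.6] 15.3 [488.7  26.7] 35.4
   scene (0.066, 0.082) 130 zmed 0.0725 zmax 0.1489 [494.   30.8] [24.7 53.4] 21.9 [489.2  28.9] 27.6
   scene (0.086, 0.102) 117 zmed 0.0947 zmax 0.1489 [492.2  25.3] [21.8 46.8] 6.7 [486.6  24.5] 23.9
   scene (0.106, 0.128) 117 zmed 0.1169 zmax 0.1489 [486.7  29.5] [17.5 35.2] 30.7 [481.   26.1] 17.7
   scene (0.13, 0.16) 145 zmed 0.1375 zmax 0.1489 [482.9  2
[... 1835 characters left out ...]
 29.2 [628.    7.1] 46.1
   scene (0.026, 0.034) 239 zmed 0.0298 zmax 0.0423 [614.4 -17.7] [61.1 57.4] 16.0 [614.4 -18.9] 39.9
   scene (0.036, 0.045) 114 zmed 0.0388 zmax 0.0423 [615.8 -21.7] [36.4 22.5] 13.6 [615.  -18.1] 18.6
bottle pix [0.6704 0.0349 0.0975]
   top (0.02, 0.09) 351 zmed 0.04 zmax 0.1333 [657.1  22. ] [111.7  65.2] 47.9 [656.9  21.2] 57.8
   scene (0.02, 0.09) 902 zmed 0.054 zmax 0.1316 [668.7  14.6] [114.6  51.2] 53.9 [663.   19.2] 57.8
jar pix [ 0.4793 -0.1635  0.0545]
   top (0.01, 0.09) 205 zmed 0.0541 zmax 0.0611 [ 478.4 -161.6] [40.1 40.5] 46.2 [ 479.1 -162.5] 21.7
   scene (0.01, 0.09) 342 zmed 0.0434 zmax 0.058 [ 480.1 -187.9] [98.1 39.6] 84.1 [ 475.1 -187.4] 50.1
```

View pics/topc.png

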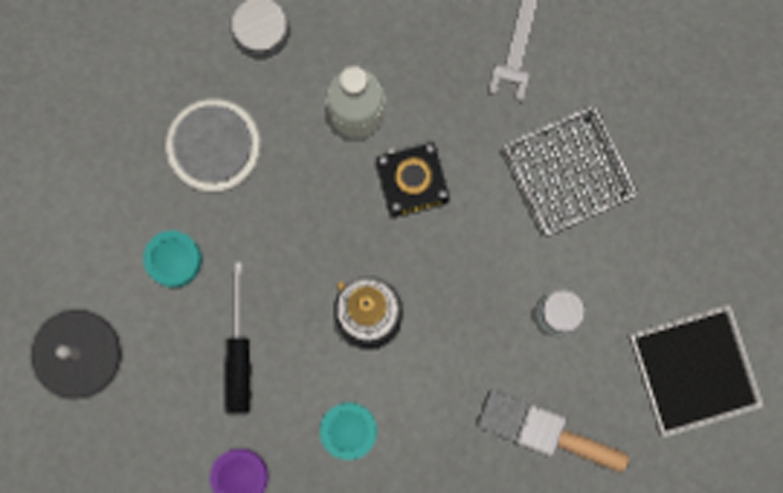

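Measured from both views, averaged, in mm:
- stack (476.5, 24.5)
- basket (624, -175.5), walls at 24°
- stand (437.5, 316.5)
- pad (650, 185)
- tray (425.5, -301)

Moving above the stack now, with jaws at world yaw 114° (along a basket wall).

Call:
arm_command:
  rows: [0.65,-466,450,0,-40.7,0.65,-466,450,0,-40.7,0.65,-466,450,0,-40.7,0.65,-466,450,0,-40.7,0.65,-466,450,0,-40.7,0.65,-466,450,0,-40.7,0.65,-466,450,0,-40.7,0.65,-466,450,0,-40.7,0.65,-466,450,0,-40.7,0.65,-466,450,0,-40.7,0.65,-466,450,0,-40.7,0.65,-466,450,0,-40.7]
  grip_force: 40

```text
t: 1.3
ee_pos: [0.455, 0.0655, 0.2083]
eef_rot: [-1.705, -2.639, 0.0]
ft_force: [1.2, 0.7, 0.9]
finger_gap: 0.0554
```

```bash
cat > g.py <<'E'
# usage: g.py x y z yaw(deg)  (mm) -> shift/turn from present pose to TCP target
import sys; from h import *
s=ctrl.get_state(); M=R.from_rotvec(s["eef_rot"]).as_matrix(); p=s["ee_pos"]*1000
yaw=np.degrees(np.arctan2(M[1,0],M[0,0]))
print("t",round(s["t"],2),"pos",p.round(1),"yaw",yaw.round(1),"gap",round(s["finger_gap"]*1000,1),"F",s["ft_force"].round(1),"q",s["qpos"].round(2),"tilt",M[:,2].round(3))
a=[float(v) for v in sys.argv[1:]]
for i in range(0,len(a),4):
    t=np.array(a[i:i+3]); dy=-((a[i+3]-yaw+180)%360-180)
    print("->",t,"shift",(M.T@(t-p)).round(1),"turn",round(dy,1))
E
python3 g.py 476.5 24.5 200 114.3
```

```text
t 1.3 pos [455.   65.5 208.3] yaw 114.3 gap 55.4 F [1.2 0.7 0.9] q [ 0.07  0.51 -0.48  2.04  0.36  0.68  1.35] tilt [-0.  0. -1.]
-> [476.5  24.5 200. ] shift [-46.3   2.8   8.3] turn -0.0
```

Call:
arm_command:
  rows: [0.6,-46,3,0,0,0.6,-46,3,0,0,0.6,-46,3,0,0,0.6,-46,3,0,0,0.6,-46,3,0,0]

```text
t: 1.8
ee_pos: [0.4755, 0.0286, 0.2084]
eef_rot: [-1.7, -2.641, -0.001]
ft_force: [0.4, 0.8, 0.1]
finger_gap: 0.0514
```

```bash
python3 g.py 476.5 24.5 107 114.3
```

```text
t 1.8 pos [475.5  28.6 208.4] yaw 114.5 gap 51.4 F [0.4 0.8 0.1] q [ 0.16  0.53 -0.48  1.99  0.37  0.71  1.45] tilt [-0.     0.001 -1.   ]
-> [476.5  24.5 107. ] shift [ -4.2  -0.8 101.4] turn 0.2
```

Call:
arm_command:
  rows: [0.65,-4,-1,10,0,0.65,-4,-1,30,0,0.65,-4,-1,50,0,0.65,-4,-1,50,0,0.65,-4,-1,50,0]

```text
t: 2.3
ee_pos: [0.4764, 0.0233, 0.1582]
eef_rot: [-1.703, -2.639, 0.001]
ft_force: [-0.8, 0.1, 0.2]
finger_gap: 0.0554
```

```bash
python3 - <<'E'
from h import *
a,P=grab("scene","s1"); b,Q=grab("top","t1")
c=np.hstack([cv2.resize(a[120:270,200:350],(400,400)),cv2.resize(b[150:250,200:300],(400,400))]); cv2.imwrite("pics/c1.png",c)
E
python3 g.py 476.5 24.5 107 114.3
```

```text
t 2.4 pos [477.3  23.3 159. ] yaw 114.3 gap 55.5 F [ 0.3 -0.2  0.1] q [ 0.12  0.61 -0.42  2.05  0.44  0.58  1.39] tilt [ 0.001  0.    -1.   ]
-> [476.5  24.5 107. ] shift [ 1.5 -0.3 52. ] turn 0.0
```

View pics/c1.png

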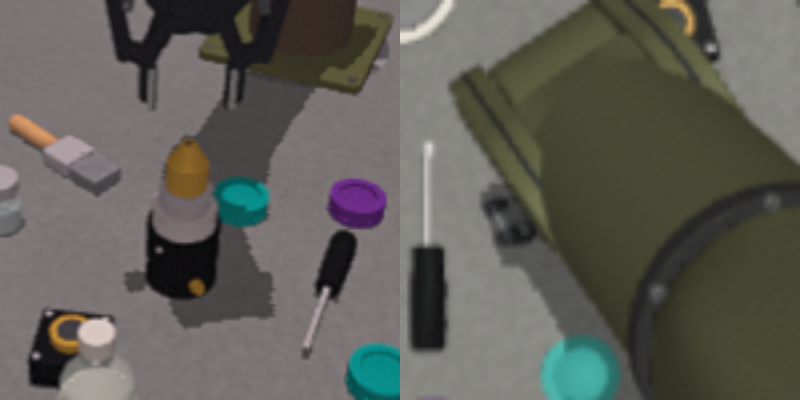

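The scene crop shows the jaws above and astride the nozzle: finger tips at about (256,159) and (288,159), nozzle tip about (270,173). The top view is blocked by the arm. I'll check numerically by projection.

```bash
cat >> h.py <<'E'
def proj(n,p):
    K,k,t,M=cam(n); q=(np.atleast_2d(p)/1000-t)@M; s=q[:,:2]/q[:,2:]; s=s*(1+k*(s**2).sum(1,keepdims=True)); return s*[K[0,0],K[1,1]]+[K[0,2],K[1,2]]
E
python3 - <<'E'
from h import *
a=np.radians(114.3);e=np.array([np.cos(a),np.sin(a),0])*28
c=np.array([477.3,23.3,163])
print(proj("scene",[c-e,c,c+e,[476.5,24.5,148]]).round(1))
E
```

```text
[[257.2 167.1]
 [270.1 167.2]
 [283.  167.3]
 [270.4 172.8]]
```

```bash
python3 - <<'E'
from h import *
d=np.load("s1.npz"); P=cloud("scene",d["d"])*1000
for u0,u1 in((250,262),(282,294)):
    for v in range(148,170,2): print(v,[f"{u}:"+",".join(str(int(z)) for z in P[v,u]) for u in range(u0,u1,2) if np.isfinite(P[v,u,0]) and P[v,u,2]>60])
E
python3 -c "
import cv2
a=cv2.imread('pics/s1.png')[110:190,230:320];cv2.imwrite('pics/c2.png',cv2.resize(a,(675,600),interpolation=cv2.INTER_NEAREST))"
```

```text
148 ['252:498,-11,214', '254:498,-7,214', '256:498,-2,216']
150 ['252:498,-11,209', '254:499,-6,210', '256:500,-1,212']
152 ['252:499,-10,204', '254:500,-5,206', '256:500,-1,208']
154 ['252:499,-10,200', '254:499,-6,201', '256:500,-1,203']
156 ['252:499,-10,195', '254:497,-6,195', '256:500,0,198']
158 ['256:500,-1,193']
160 ['256:497,-1,186']
162 []
164 []
166 []
168 []
148 ['284:461,46,208', '286:476,54,218', '288:473,58,218', '290:467,60,215']
150 ['284:464,47,206', '286:474,54,213', '288:468,57,210', '290:467,61,211']
152 ['284:466,48,202', '286:475,55,209', '288:467,57,205', '290:466,61,205']
154 ['284:469,49,199', '286:473,55,203', '288:469,58,201', '290:467,62,201']
156 ['284:471,50,195', '286:473,55,198', '288:467,58,195', '290:464,61,194']
158 ['284:474,52,193', '286:472,55,192', '288:467,58,190']
160 ['284:475,52,188', '286:473,56,188']
162 []
164 []
166 []
168 []
```

View pics/c2.png

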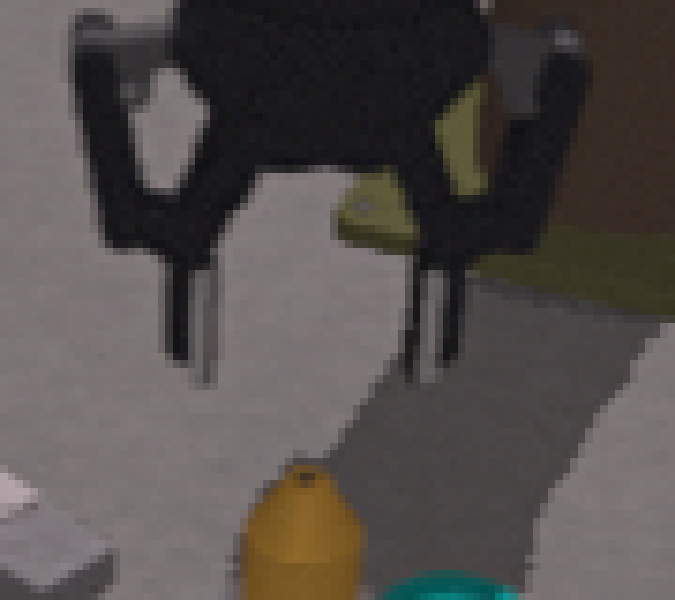

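The scene shows the finger tips at about (257,161) and (287,161), which puts them near z = 184 mm. That is about 20 mm higher than I expected from the TCP. I'll shut the fingers here and measure the tips directly.

Call:
arm_command:
  rows: [0,0,0,-10,0,0,0,0,-10,0,0,0,0,-10,0,0,0,0,-10,0,0,0,0,-10,0,0,0,0,-10,0,0,0,0,-10,0,0,0,0,-10,0]

```text
t: 3.2
ee_pos: [0.4768, 0.0229, 0.1683]
eef_rot: [-1.705, -2.639, 0.0]
ft_force: [-0.0, 0.4, 1.5]
finger_gap: 0.0001
```

```bash
python3 - <<'E'
from h import *
s=ctrl.get_state()
a,P=grab("scene","s2"); P=P*1000
cv2.imwrite('pics/c3.png',cv2.resize(a[110:190,230:320],(675,600),interpolation=cv2.INTER_NEAREST))
p=s["ee_pos"]*1000; print(p,s["finger_gap"],proj("scene",[p,p+[0,0,19],p+[0,0,38]]).round(1))
for v in range(140,176,2): print(v,[f"{u}:"+",".join(str(int(z)) for z in P[v,u]) for u in range(264,280,3) if np.isfinite(P[v,u,0]) and P[v,u,2]>60])
E
```

```text
[476.77001083  22.86353289 168.27986729] 0.00010889664813043021 [[270.1 165. ]
 [270.6 157.6]
 [271.  149.9]]
140 ['264:488,10,233', '267:491,18,236', '270:491,24,238', '273:486,29,236', '276:482,34,235', '279:477,39,234']
142 ['267:492,18,232', '270:489,24,232', '273:488,30,233', '276:485,35,233']
144 ['267:487,17,224', '270:488,23,227', '273:485,29,227', '276:481,34,225']
146 ['267:486,17,219', '270:491,25,224', '273:485,29,222', '276:479,34,219']
148 ['267:488,17,216', '273:484,29,216', '276:480,34,216']
150 ['264:479,8,203', '267:487,17,210', '270:488,24,213', '273:487,30,213', '276:481,35,211']
152 ['267:487,18,205', '270:487,24,207', '273:485,30,208', '276:479,35,206']
154 ['267:485,17,199', '270:486,24,202', '273:485,30,203', '276:477,34,199']
156 ['270:488,25,198', '273:484,30,197']
158 ['270:487,25,193', '273:483,30,192']
160 []
162 []
164 []
166 []
168 []
170 []
172 ['270:472,22,146']
174 ['267:479,17,144', '270:481,25,147', '273:476,30,146']
```

View pics/c3.png

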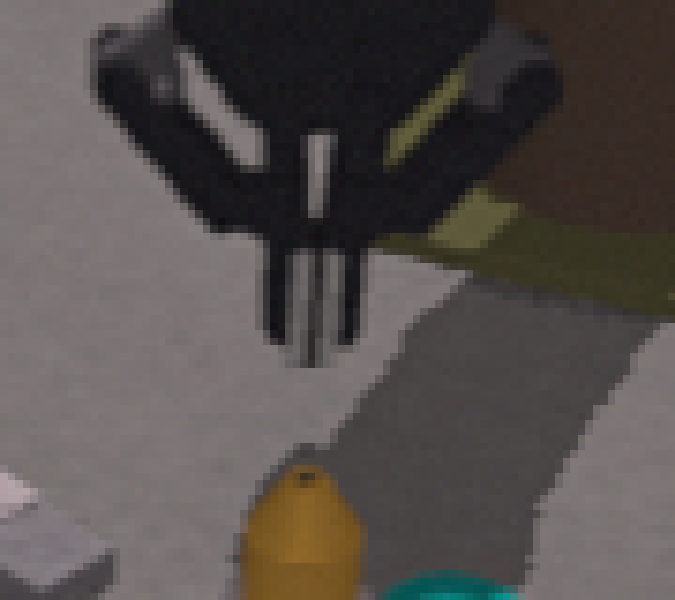

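The shut tips end at about (272,159), z ≈ 189 mm, while the TCP reads 168 mm. The tips are therefore about 20 mm above the reported TCP; sideways they agree. I'll open and go down to a height that is safe either way, then look again.

Call:
arm_command:
  rows: [0.65,1,0,0,0,0.65,1,0,0,0,0.65,1,0,0,0,0.65,1,0,0,0,0.65,1,0,0,0,0.65,1,0,0,0,0.65,1,0,25,0,0.65,1,0,45,0,0.65,1,0,60,0,0.65,1,0,60,0,0.65,1,0,60,0]

```text
t: 4.35
ee_pos: [0.4765, 0.0239, 0.1085]
eef_rot: [-1.704, -2.639, 0.0]
ft_force: [-0.2, -0.8, -0.0]
finger_gap: 0.0554
```

```bash
python3 - <<'E'
from h import *
s=ctrl.get_state()
a,P=grab("scene","s3"); P=P*1000
cv2.imwrite('pics/c4.png',cv2.resize(a[140:220,225:315],(675,600),interpolation=cv2.INTER_NEAREST))
p=s["ee_pos"]*1000; print(p,s["finger_gap"],s["ft_force"].round(1),proj("scene",[p,p+[0,0,20]]).round(1))
E
```

```text
[476.48178115  23.90601811 108.54784579] 0.05535027159034185 [-0.2 -0.8 -0. ] [[269.3 187. ]
 [269.7 179.8]]
```

View pics/c4.png

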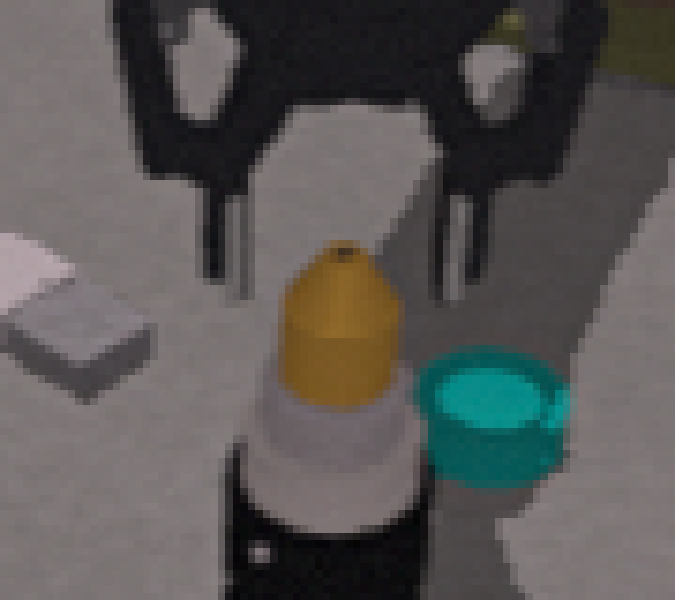

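The tips are at about (258,179) and (283,179), z ≈ 131 mm, and centred on the nozzle axis at column 270.7. So the tips sit at TCP+20 mm plus the opening swing. Descending 20 mm more and gripping.

Call:
arm_command:
  rows: [0.65,0,0,10,0,0.65,0,0,20,0,0.65,0,0,20,0,0.2,0,0,20,0,0.2,0,0,20,0,0.2,0,0,20,0,0.2,0,0,20,0,0.2,0,0,20,0,0.2,0,0,20,0]
  grip_force: 40

```text
t: 5.3
ee_pos: [0.4765, 0.024, 0.0885]
eef_rot: [1.705, 2.639, 0.001]
ft_force: [-1.5, 0.8, 2.4]
finger_gap: 0.0342
```

```bash
python3 - <<'E'
from h import *
s=ctrl.get_state()
a,P=grab("scene","s4"); P=P*1000
cv2.imwrite('pics/c5.png',cv2.resize(a[140:220,225:315],(675,600),interpolation=cv2.INTER_NEAREST))
E
python3 g.py 624 -175.5 180 114.3
```

```text
t 5.35 pos [476.4  23.9  88.5] yaw 114.3 gap 34.3 F [-1.4  0.4  2.3] q [ 0.04  0.72 -0.3   2.11  0.55  0.39  1.29] tilt [ 0.  0. -1.]
-> [ 624.  -175.5  180. ] shift [-242.5   52.5  -91.5] turn -0.0
```

View pics/c5.png

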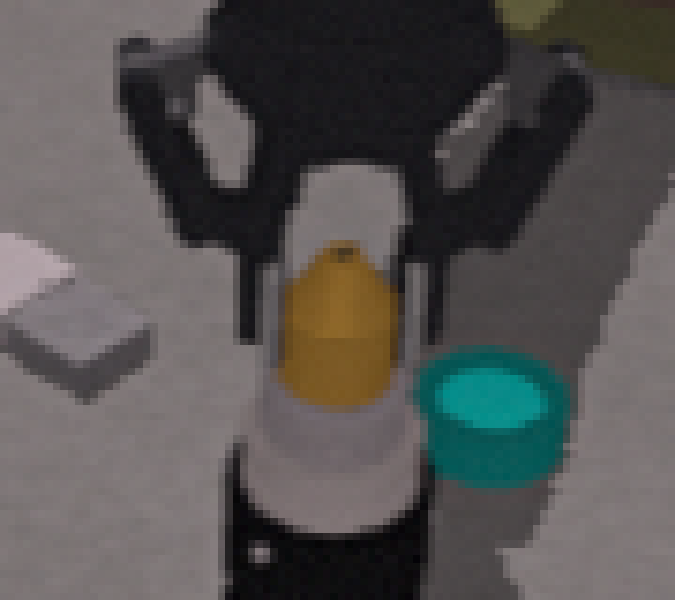

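The fingers hold the nozzle on its cylinder and it stands straight. Its underside is about 15.5 mm above the TCP reading. Lifting and carrying it to the basket.

Call:
arm_command:
  rows: [0.2,0,0,-20,0,0.2,0,0,-50,0,0.2,0,0,-90,0,0.2,-40,9,-90,0,0.2,-85,18,-90,0,0.2,-130,28,-90,0,0.2,-175,38,-90,0,0.2,-215,47,-90,0,0.2,-242,52,-90,0,0.2,-242,52,-90,0,0.2,-242,52,-90,0]

```text
t: 6.45
ee_pos: [0.6226, -0.1759, 0.1774]
eef_rot: [-1.706, -2.636, 0.001]
ft_force: [-0.3, 0.1, -1.4]
finger_gap: 0.0341
```

```bash
python3 - <<'E'
from h import *
a,P=grab("scene","s5");
cv2.imwrite('pics/c6.png',cv2.resize(a[120:300,110:310],(660,594)))
E
python3 g.py 624 -175.5 -8 114.3
```

```text
t 6.5 pos [ 622.5 -174.6  177.7] yaw 114.3 gap 34.2 F [-0.7  0.4 -1.7] q [ 0.46  0.79 -0.48  1.52  0.42  0.95  1.84] tilt [-0.002  0.001 -1.   ]
-> [ 624.  -175.5   -8. ] shift [ -1.8   1.2 185.7] turn 0.0
```

View pics/c6.png

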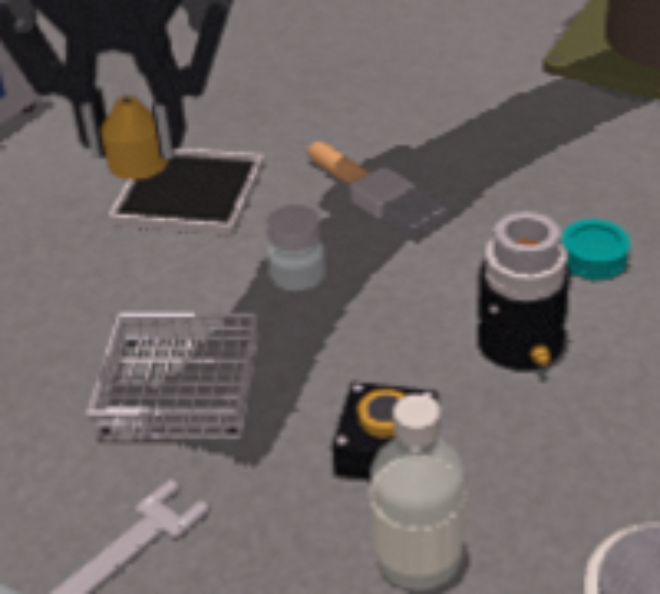

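The nozzle is held upright, and the ring, cell and barrel still stand as they were. The basket is below at about (165,234). Lowering slowly.

Call:
arm_command:
  rows: [0.2,-2,1,40,0,0.2,-2,1,80,0,0.2,-2,1,120,0,0.2,-2,1,150,0,0.2,-2,1,165,0,0.2,-2,1,174,0,0.2,-2,1,180,0,0.2,-2,1,183,0,0.2,-2,1,184,0,0.2,-2,1,184,0]

```text
t: 7.5
ee_pos: [0.6257, -0.177, -0.0047]
eef_rot: [1.704, 2.637, 0.001]
ft_force: [-0.5, -0.1, -1.5]
finger_gap: 0.0342
```

```bash
python3 g.py 624 -175.5 -9.5 114.3;python3 g.py
```

```text
t 7.5 pos [ 625.7 -177.    -4.7] yaw 114.3 gap 34.2 F [-0.5 -0.1 -1.5] q [ 0.4   1.02 -0.37  1.6   0.56  0.62  1.73] tilt [ 0.002 -0.    -1.   ]
-> [ 624.  -175.5   -9.5] shift [ 2.1 -1.   4.8] turn -0.0
t 7.5 pos [ 625.7 -177.    -4.7] yaw 114.3 gap 34.2 F [-0.5 -0.1 -1.5] q [ 0.4   1.02 -0.37  1.6   0.56  0.62  1.73] tilt [ 0.002 -0.    -1.   ]
```

Call:
arm_command:
  rows: [0.2,1,0,1,0,0.2,2,-1,2,0,0.2,2,-1,3,0,0.2,2,-1,4,0,0.2,2,-1,4,0]

```text
t: 8.0
ee_pos: [0.6232, -0.1754, -0.0094]
eef_rot: [-1.705, -2.639, 0.0]
ft_force: [-1.8, -0.4, 3.0]
finger_gap: 0.0338
```

```bash
python3 g.py
```

```text
t 8.0 pos [ 623.2 -175.4   -9.4] yaw 114.3 gap 33.8 F [-1.8 -0.4  3. ] q [ 0.4   1.03 -0.36  1.61  0.56  0.61  1.72] tilt [-0. -0. -1.]
```

The force went from -1.5 to +3 N, so the nozzle is on the floor. Opening just enough, then lifting off.

Call:
arm_command:
  rows: [0.5,0,0,0,0,0.58,0,0,0,0,0.58,0,0,0,0,0.58,0,0,0,0,0.58,0,0,-10,0,0.58,0,0,-40,0,0.58,0,0,-80,0,0.65,0,0,-125,0,0.75,0,0,-160,0,0.75,0,0,-160,0]

```text
t: 9.0
ee_pos: [0.6275, -0.1756, 0.157]
eef_rot: [1.7, 2.63, 0.008]
ft_force: [0.7, -0.0, 1.1]
finger_gap: 0.0639
```

```bash
python3 - <<'E'
from h import *
a,P=grab("scene","s6"); P=P*1000
p=P.reshape(-1,3);p=p[np.isfinite(p).all(1)]
q=p[(np.hypot(p[:,0]-624,p[:,1]+175.5)<40)&(p[:,2]>30)&(p[:,2]<70)];print("nozzle",len(q),q.mean(0).round(1),q[:,2].max())
q=p[(np.hypot(p[:,0]-476,p[:,1]-24.5)<40)&(p[:,2]>100)&(p[:,2]<115)];print("ring top",len(q),q.min(0).round(1),q.max(0).round(1),q.mean(0).round(1))
cv2.imwrite('pics/c7.png',cv2.resize(a[120:300,110:310],(660,594)))
E
python3 g.py 476.5 24.5 160 114.3
```

```text
nozzle 155 [ 630.1 -170.    39.3] 50.84755326779733
ring top 129 [457.4   2.6 100.3] [502.4  46.7 105.2] [480.9  24.8 102.6]
t 9.05 pos [ 625.5 -175.6  154. ] yaw 114.3 gap 64.2 F [-0.1  0.8 -0.2] q [ 0.45  0.81 -0.47  1.54  0.44  0.89  1.82] tilt [ 0.007 -0.001 -1.   ]
-> [476.5  24.5 160. ] shift [243.6 -53.6  -7.1] turn -0.0
```

View pics/c7.png

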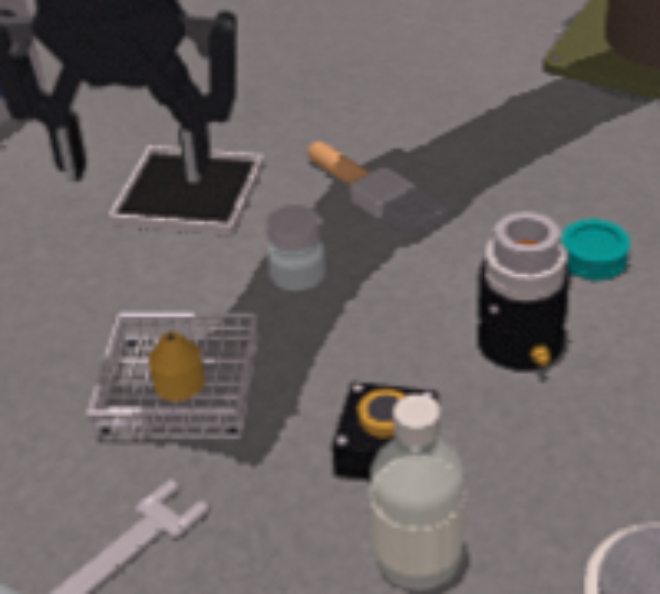

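The nozzle stands upright in the basket at about (163,232); the rest of the stack is intact. Now the ring.

Call:
arm_command:
  rows: [0.75,45,-10,-6,0,0.75,90,-20,-6,0,0.75,135,-30,-6,0,0.75,180,-40,-6,0,0.75,220,-48,-6,0,0.75,244,-53,-6,0,0.75,244,-53,-6,0,0.75,244,-53,-6,0,0.75,244,-53,-6,0]

```text
t: 9.95
ee_pos: [0.4751, 0.0239, 0.156]
eef_rot: [1.707, 2.637, -0.001]
ft_force: [1.1, 0.8, -0.2]
finger_gap: 0.064
```

```bash
python3 g.py 477.2 24 66.5 114.3
```

```text
t 9.95 pos [475.1  23.9 156. ] yaw 114.2 gap 64.0 F [ 1.1  0.8 -0.2] q [ 0.12  0.61 -0.43  2.05  0.45  0.57  1.37] tilt [-0.    -0.001 -1.   ]
-> [477.2  24.   66.5] shift [-0.7  2.  89.5] turn -0.1
```

Call:
arm_command:
  rows: [0.75,-1,2,30,0,0.75,-1,2,60,0,0.75,-1,2,80,0,0.75,-1,2,89,0,0.75,-1,2,89,0,0.3,-1,2,89,0,0.3,-1,2,89,0,0.3,-1,2,89,0,0.3,-1,2,89,0,0.3,-1,2,89,0,0.3,-1,2,89,0]

```text
t: 11.05
ee_pos: [0.4778, 0.0248, 0.0684]
eef_rot: [1.704, 2.637, 0.002]
ft_force: [-0.9, -0.3, 6.6]
finger_gap: 0.043
```

```bash
python3 g.py 437 316 130 114.3
```

```text
t 11.05 pos [477.8  24.8  68.4] yaw 114.2 gap 43.0 F [-0.9 -0.3  6.6] q [ 0.02  0.76 -0.27  2.12  0.59  0.34  1.25] tilt [ 0.002 -0.    -1.   ]
-> [437. 316. 130.] shift [282.2  82.5 -61.7] turn -0.1
```

Call:
arm_command:
  rows: [0.3,0,0,-20,0,0.3,0,0,-50,0,0.3,10,3,-70,0,0.3,50,15,-70,0,0.3,95,28,-70,0,0.3,140,41,-70,0,0.3,185,54,-70,0,0.3,230,67,-70,0,0.3,265,77,-70,0,0.3,282,82,-70,0,0.3,282,82,-70,0,0.3,282,82,-70,0]

```text
t: 12.25
ee_pos: [0.4357, 0.3149, 0.1374]
eef_rot: [1.705, 2.638, -0.002]
ft_force: [0.1, -0.7, -1.9]
finger_gap: 0.0431
```

```bash
python3 - <<'E'
from h import *
a,P=grab("scene","s7"); b,Q=grab("top","t7")
cv2.imwrite('pics/c8.png',np.hstack([cv2.resize(a[150:290,330:470],(400,400)),cv2.resize(b[160:280,90:210],(400,400))]))
cl=[]
for n,P in(("scene",P),("top",Q)):
    p=P.reshape(-1,3)*1000;p=p[np.isfinite(p).all(1)];p=p[np.hypot(p[:,0]-437,p[:,1]-316)<70]
    for lo,hi in((20,57),(148,175)):
        q=p[(p[:,2]>lo)&(p[:,2]<hi)]
        if len(q): print(n,lo,len(q),q.min(0).round(1),q.max(0).round(1),q.mean(0).round(1))
E
python3 g.py 437 316 55 114.3
```

```text
scene 20 78 [433.4 311.5  20.2] [443.3 323.8  57. ] [439.9 317.3  38.8]
scene 148 411 [413.9 281.8 150.7] [461.7 348.4 174.9] [442.3 317.3 165.7]
top 20 23 [430.3 308.7  26.5] [439.9 316.5  56.3] [434.7 312.1  45. ]
top 148 73 [412.9 278.1 154.6] [442.9 320.8 174.2] [423.3 300.2 168.4]
t 12.35 pos [436.2 313.6 137.3] yaw 114.1 gap 43.3 F [ 0.1 -1.1 -1.1] q [-0.49  0.69 -0.36  1.89  0.4   0.62  0.89] tilt [-0.    -0.002 -1.   ]
-> [437. 316.  55.] shift [ 2.1  1.8 82.3] turn -0.2
```

View pics/c8.png

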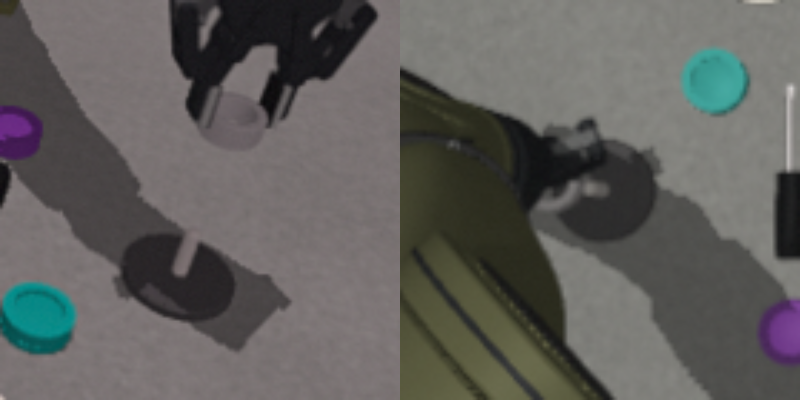

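The ring is held level over the stand: scene ring at about (412,190), peg at about (395,238). The measured ring-to-peg offset is about 2 mm against 9 mm of play. Lowering.

Call:
arm_command:
  rows: [0.3,1,1,30,0,0.3,1,1,55,0,0.3,1,1,70,0,0.3,1,1,80,0,0.3,1,1,90,0,0.3,1,1,100,0,0.3,1,1,110,0,0.3,1,1,120,0,0.3,1,1,130,0,0.3,1,1,136,0,0.3,1,1,138,0,0.3,1,1,138,0]

```text
t: 13.55
ee_pos: [0.4362, 0.3172, -0.0009]
eef_rot: [-1.705, -2.639, 0.0]
ft_force: [0.2, 0.2, -0.8]
finger_gap: 0.0435
```

```bash
python3 g.py 436.5 315 -5.6 114.3
```

```text
t 13.55 pos [436.2 317.2  -0.9] yaw 114.3 gap 43.5 F [ 0.2  0.2 -0.8] q [-0.6   0.92 -0.2   1.95  0.52  0.32  0.78] tilt [-0. -0. -1.]
-> [436.5 315.   -5.6] shift [-2.2 -0.6  4.7] turn -0.0
```

Call:
arm_command:
  rows: [0.3,-1,0,1,0,0.3,-1,0,2,0,0.3,-1,0,3,0,0.3,-1,0,4,0,0.3,-1,0,5,0,0.3,-1,0,5,0]

```text
t: 14.15
ee_pos: [0.4368, 0.3163, -0.0054]
eef_rot: [1.705, 2.639, 0.0]
ft_force: [0.6, 0.3, 2.3]
finger_gap: 0.0434
```

Contact. Releasing and lifting straight up.

Call:
arm_command:
  rows: [0.6,0,0,0,0,0.75,0,0,0,0,0.75,0,0,0,0,0.75,0,0,0,0,0.75,0,0,-15,0,0.75,0,0,-50,0,0.8,0,0,-95,0,0.85,0,0,-140,0,0.85,0,0,-140,0,0.85,0,0,-140,0]

```text
t: 15.15
ee_pos: [0.4373, 0.3165, 0.1355]
eef_rot: [1.705, 2.638, 0.003]
ft_force: [-0.9, -0.4, -0.7]
finger_gap: 0.0727
```

```bash
python3 - <<'E'
from h import *
a,P=grab("scene","s8"); p=P.reshape(-1,3)*1000;p=p[np.isfinite(p).all(1)]
q=p[(np.hypot(p[:,0]-437,p[:,1]-316)<32)&(p[:,2]>26)&(p[:,2]<34)];print("ring top",len(q),q.min(0).round(1),q.max(0).round(1))
q=p[(np.hypot(p[:,0]-476,p[:,1]-24.5)<40)&(p[:,2]>79)&(p[:,2]<90)];print("cell top",len(q),q.min(0).round(1),q.max(0).round(1),q.mean(0).round(1))
cv2.imwrite('pics/c9.png',cv2.resize(a[150:290,240:440],(800,560)))
E
python3 g.py 477.2 24 145 114.3
```

```text
ring top 136 [417.3 294.7  26.1] [459.5 336.6  33.7]
cell top 307 [449.2  -3.3  79. ] [507.3  51.8  85.4] [479.5  24.5  81.9]
t 15.2 pos [436.5 315.7 134.2] yaw 114.3 gap 72.4 F [ 0.1 -0.5  0. ] q [-0.49  0.7  -0.36  1.89  0.41  0.62  0.88] tilt [-0.    -0.001 -1.   ]
-> [477.2  24.  145. ] shift [-282.7  -82.7  -10.6] turn -0.0
```

View pics/c9.png

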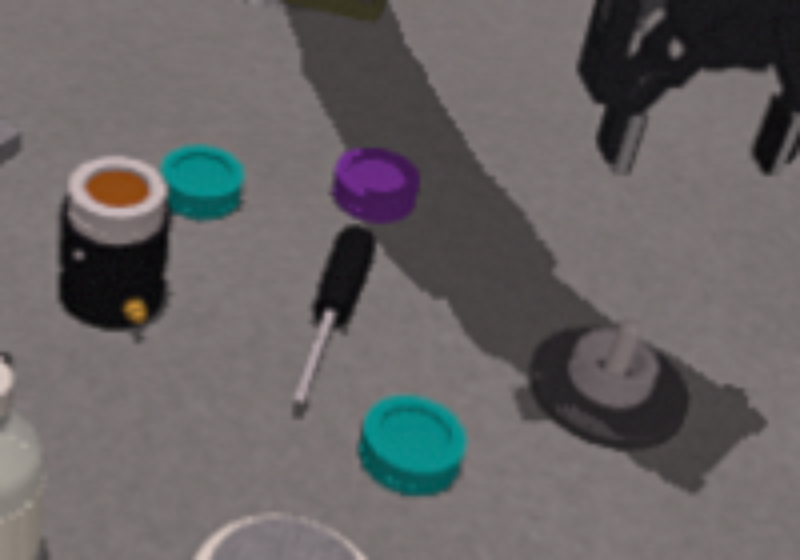

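The ring lies flat on the stand around the peg, at about (393,242), top z ≈ 30 mm. The cell with its amber lens is exposed at about (269,197). Going back for the cell.

Call:
arm_command:
  rows: [0.9,-45,-13,-10,0,0.9,-90,-26,-10,0,0.9,-135,-40,-10,0,0.9,-180,-53,-10,0,0.9,-225,-66,-10,0,0.9,-262,-77,-10,0,0.9,-283,-83,-10,0,0.9,-283,-83,-10,0,0.9,-283,-83,-10,0,0.9,-283,-83,-10,0]

```text
t: 16.2
ee_pos: [0.4768, 0.0259, 0.1438]
eef_rot: [-1.701, -2.64, -0.0]
ft_force: [0.9, 0.3, -0.2]
finger_gap: 0.0769
```

```bash
python3 g.py 477.2 23.2 45.5 114.3
```

```text
t 16.2 pos [476.8  25.9 143.8] yaw 114.4 gap 76.9 F [ 0.9  0.3 -0.2] q [ 0.12  0.63 -0.42  2.06  0.48  0.55  1.35] tilt [-0.001  0.001 -1.   ]
-> [477.2  23.2  45.5] shift [-2.8 -0.7 98.3] turn 0.1
```

Call:
arm_command:
  rows: [0.9,-2,0,30,0,0.9,-2,0,60,0,0.9,-2,0,85,0,0.9,-2,0,97,0,0.9,-2,0,97,0,0.5,-2,0,97,0,0.5,-2,0,97,0,0.5,-2,0,97,0,0.5,-2,0,97,0,0.5,-2,0,97,0,0.5,-2,0,97,0]

```text
t: 17.3
ee_pos: [0.4787, 0.0233, 0.0484]
eef_rot: [1.703, 2.639, 0.003]
ft_force: [-1.7, 1.2, 7.8]
finger_gap: 0.054
```

```bash
python3 g.py 649.5 183.5 100 114.3
```

```text
t 17.3 pos [478.7  23.3  48.4] yaw 114.3 gap 54.0 F [-1.7  1.2  7.8] q [ 0.    0.8  -0.24  2.12  0.63  0.29  1.22] tilt [ 0.002  0.001 -1.   ]
-> [649.5 183.5 100. ] shift [ 75.7 221.8 -51.1] turn 0.0
```

Call:
arm_command:
  rows: [0.5,0,0,-20,0,0.5,0,0,-50,0,0.5,3,10,-70,0,0.5,17,50,-70,0,0.5,32,94,-70,0,0.5,47,138,-70,0,0.5,62,180,-70,0,0.5,71,208,-70,0,0.5,75,221,-70,0,0.5,75,221,-70,0,0.5,75,221,-70,0]

```text
t: 18.4
ee_pos: [0.648, 0.1804, 0.1171]
eef_rot: [-1.705, -2.638, 0.003]
ft_force: [-0.3, -0.2, -0.8]
finger_gap: 0.0541
```

```bash
python3 - <<'E'
from h import *
s=ctrl.get_state(); a,P=grab("scene","s9"); p=P.reshape(-1,3)*1000;p=p[np.isfinite(p).all(1)]
print(s["ee_pos"],"expect underside",s["ee_pos"][2]*1000+15.6)
q=p[(np.hypot(p[:,0]-650,p[:,1]-184)<32)&(p[:,2]>100)&(p[:,2]<170)];print("cell",len(q),np.percentile(q,[1,50,99],axis=0).round(1).tolist())
cv2.imwrite('pics/c10.png',cv2.resize(a[150:350,220:420],(600,600)))
E
python3 g.py 649.5 183.5 0.5 114.3
```

```text
[0.64798701 0.18041854 0.11709566] expect underside 132.69566288153823
cell 898 [[623.3, 156.9, 132.1], [653.7, 184.1, 149.5], [676.6, 214.1, 167.6]]
t 18.45 pos [647.8 179.8 117.1] yaw 114.2 gap 54.2 F [-0.8  0.1 -0.5] q [-0.12  0.88 -0.43  1.48  0.43  0.87  1.3 ] tilt [-0.002 -0.002 -1.   ]
-> [6.495e+02 1.835e+02 5.000e-01] shift [  2.8   3.3 116.6] turn -0.1
```

View pics/c10.png

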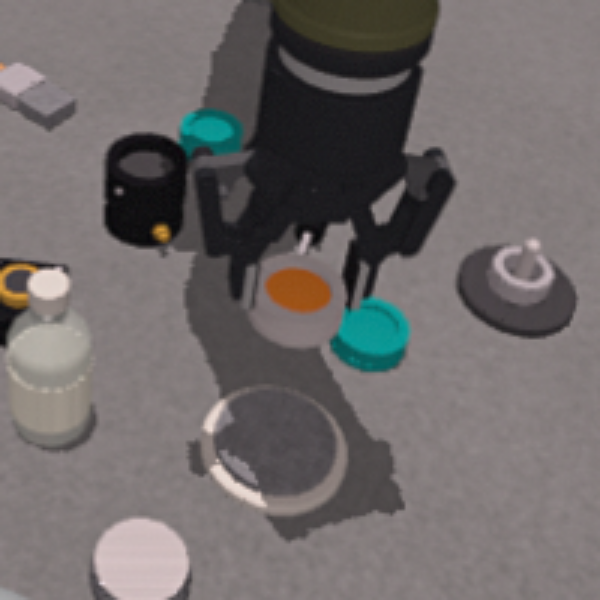

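The cell is held level over the pad (pad at about (312,298)), underside z ≈ 132 mm as expected. Lowering.

Call:
arm_command:
  rows: [0.5,2,3,35,0,0.5,2,3,65,0,0.5,2,3,90,0,0.5,2,3,105,0,0.5,2,3,110,0,0.5,2,3,112,0,0.5,2,3,113,0,0.5,2,3,114,0,0.5,2,3,114,0,0.5,2,3,114,0]

```text
t: 19.45
ee_pos: [0.6511, 0.1848, 0.004]
eef_rot: [1.705, 2.638, 0.001]
ft_force: [0.3, -0.3, -0.3]
finger_gap: 0.054
```

```bash
python3 g.py 649.5 183.5 0.5 114.3
```

```text
t 19.45 pos [651.1 184.8   4. ] yaw 114.3 gap 54.0 F [ 0.3 -0.3 -0.3] q [-0.16  1.04 -0.37  1.51  0.5   0.69  1.24] tilt [ 0.001  0.    -1.   ]
-> [6.495e+02 1.835e+02 5.000e-01] shift [-0.5 -2.   3.5] turn -0.0
```

Call:
arm_command:
  rows: [0.5,0,-1,1,0,0.5,0,-1,2,0,0.5,0,-1,3,0,0.5,0,-1,4,0,0.5,0,-1,4,0]

```text
t: 19.95
ee_pos: [0.6498, 0.1842, 0.0005]
eef_rot: [1.705, 2.639, -0.0]
ft_force: [-3.2, -1.3, 7.1]
finger_gap: 0.0539
```

Contact at the expected height. Releasing and lifting.

Call:
arm_command:
  rows: [0.75,0,0,0,0,0.85,0,0,0,0,0.85,0,0,0,0,0.85,0,0,0,0,0.85,0,0,-15,0,0.85,0,0,-45,0,0.9,0,0,-90,0,1,0,0,-120,0,1,0,0,-120,0,1,0,0,-120,0]

```text
t: 20.95
ee_pos: [0.6504, 0.1844, 0.1211]
eef_rot: [1.704, 2.637, 0.003]
ft_force: [-0.4, -0.1, 0.2]
finger_gap: 0.0856
```

```bash
python3 - <<'E'
from h import *
a,P=grab("scene","s10"); p=P.reshape(-1,3)*1000;p=p[np.isfinite(p).all(1)]
q=p[(np.hypot(p[:,0]-650,p[:,1]-184)<36)&(p[:,2]>30)&(p[:,2]<41)];print("cell top",len(q),np.percentile(q,[0,1,50,99,100],axis=0).round(1).tolist())
q=p[(np.hypot(p[:,0]-476,p[:,1]-24.5)<42)&(p[:,2]>60)&(p[:,2]<68)];print("barrel rim",len(q),q.min(0).round(1),q.max(0).round(1))
q=p[(np.hypot(p[:,0]-476,p[:,1]-24.5)<60)&(p[:,2]>8)&(p[:,2]<26)];print("barrel low",len(q),q.min(0).round(1),q.max(0).round(1))
im=a.reshape(-1,3)[np.isfinite(P.reshape(-1,3)).all(1)].astype(int)
m=(np.hypot(p[:,0]-476,p[:,1]-24.5)<60)&(p[:,2]<40)&(im[:,2]>110)&(im[:,2]-im[:,0]>50);print("fitting",m.sum(),p[m].mean(0).round(1))
E
python3 g.py 477.5 23.5 130 128
```

```text
cell top 596 [[620.7, 156.1, 30.0], [623.3, 157.8, 30.4], [651.3, 184.3, 34.4], [677.2, 210.3, 37.6], [679.6, 211.6, 38.4]]
barrel rim 255 [444.4  -9.3  60.1] [511.8  56.9  65.1]
barrel low 153 [477.6  -7.3   8.1] [511.9  56.   26. ]
fitting 20 [505.4  49.8  19.3]
t 21.0 pos [649.5 183.9 119.6] yaw 114.3 gap 85.6 F [-0.  -0.1 -1.2] q [-0.13  0.88 -0.43  1.47  0.43  0.88  1.3 ] tilt [-0. -0. -1.]
-> [477.5  23.5 130. ] shift [ -75.5 -222.7  -10.3] turn -13.7
```

The cell lies centred on the pad at camera (651,184). The barrel's fitting points at 44°, so I'll take the barrel with the jaws at 130°.

Call:
arm_command:
  rows: [1,-15,-45,-10,-8,1,-30,-90,-10,-16,1,-46,-135,-10,-16,1,-60,-178,-10,-16,1,-70,-207,-10,-16,1,-76,-223,-10,-16,1,-76,-223,-10,-16,1,-76,-223,-10,-16,1,-76,-223,-10,-16]

```text
t: 21.9
ee_pos: [0.4788, 0.0247, 0.1291]
eef_rot: [1.319, 2.851, 0.003]
ft_force: [0.1, 0.5, -0.2]
finger_gap: 0.0852
```

```bash
python3 g.py 477.3 22.7 60 130 477.3 22.7 15 130
```

```text
t 21.9 pos [478.8  24.7 129.1] yaw 130.3 gap 85.2 F [ 0.1  0.5 -0.2] q [ 0.15  0.67 -0.48  2.07  0.59  0.54  1.52] tilt [ 0.001  0.001 -1.   ]
-> [477.3  22.7  60. ] shift [-0.6 -2.6 69.1] turn 0.3
-> [477.3  22.7  15. ] shift [ -0.6  -2.6 114.1] turn 0.3
```

Call:
arm_command:
  rows: [1,0,-2,40,0,1,0,-2,75,0,1,0,-2,75,0,1,0,-2,75,0]

```text
t: 22.3
ee_pos: [0.4765, 0.023, 0.0543]
eef_rot: [-1.318, -2.851, 0.0]
ft_force: [0.9, -0.6, 0.3]
finger_gap: 0.0852
```

```bash
python3 - <<'E'
from h import *
a,P=grab("scene","s11"); cv2.imwrite('pics/c11.png',cv2.resize(a[140:240,220:320],(600,600)))
E
python3 g.py 477.3 22.7 10 130
```

```text
t 22.35 pos [477.2  23.   55.1] yaw 130.3 gap 85.5 F [-0.3  0.9  0.5] q [ 0.05  0.79 -0.32  2.12  0.74  0.34  1.39] tilt [ 0.001  0.001 -1.   ]
-> [477.3  22.7  10. ] shift [-0.3 -0.2 45.1] turn 0.3
```

View pics/c11.png

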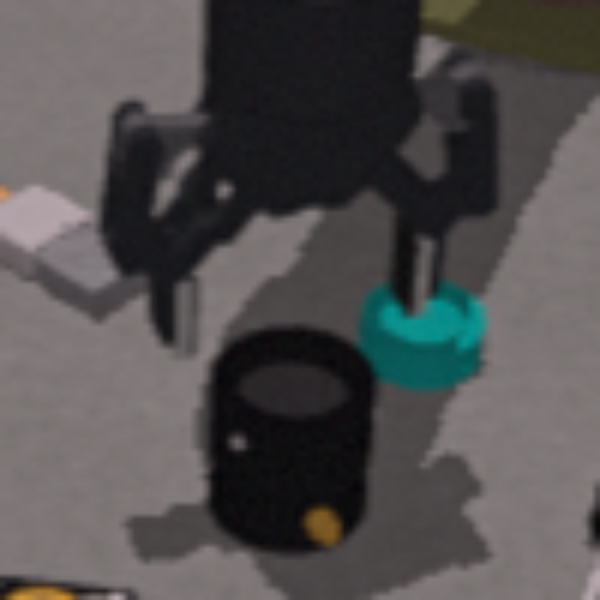

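The jaws straddle the barrel: inner faces at columns 253 and 288, barrel mid 269, an offset of about 1–2 mm. The fitting, low at (274,227), is clear of the fingers. Going down and gripping.

Call:
arm_command:
  rows: [1,-1,0,12,0,1,-1,0,24,0,1,-1,0,36,0,1,-1,0,45,0,1,-1,0,45,0,0.6,-1,0,45,0,0.6,-1,0,45,0,0.6,-1,0,45,0,0.6,-1,0,45,0,0.6,-1,0,45,0,0.6,-1,0,45,0]
  grip_force: 60

```text
t: 23.45
ee_pos: [0.4773, 0.0218, 0.0106]
eef_rot: [1.32, 2.85, 0.003]
ft_force: [-1.1, 0.4, 7.2]
finger_gap: 0.0646
```

```bash
python3 g.py 425 -301.5 90 130
```

```text
t 23.45 pos [477.3  21.8  10.6] yaw 130.3 gap 64.6 F [-1.1  0.4  7.2] q [-0.02  0.87 -0.19  2.14  0.81  0.2   1.32] tilt [ 0.002  0.001 -1.   ]
-> [ 425.  -301.5   90. ] shift [-212.8 -248.7  -79.8] turn 0.3
```

Call:
arm_command:
  rows: [0.6,0,0,-20,0,0.6,0,0,-50,0,0.6,0,0,-90,0,0.6,-27,-32,-90,0,0.6,-56,-66,-90,0,0.6,-86,-100,-90,0,0.6,-116,-135,-90,0,0.6,-146,-170,-90,0,0.6,-176,-206,-90,0,0.6,-200,-234,-90,0,0.6,-213,-249,-90,0,0.6,-213,-249,-90,0]

```text
t: 24.65
ee_pos: [0.4222, -0.307, 0.0992]
eef_rot: [-1.332, -2.845, 0.005]
ft_force: [-0.2, 0.7, -2.6]
finger_gap: 0.0646
```

```bash
python3 g.py 425 -302 15.6 130; python3 - <<'E'
from h import *
a,P=grab("scene","s12"); cv2.imwrite('pics/c12.png',cv2.resize(a[80:260,90:290],(660,594)))
s=ctrl.get_state(); print("t",round(s["t"],2),"F",s["ft_force"].round(1),"pos",(s["ee_pos"]*1000).round(1))
E
```

```text
t 24.65 pos [ 422.2 -307.    99.2] yaw 129.8 gap 64.6 F [-0.2  0.7 -2.6] q [ 0.87  0.77 -0.55  1.96  0.7   0.6   2.11] tilt [-0.002 -0.002 -1.   ]
-> [ 425.  -302.    15.6] shift [ 2.1  5.6 83.6] turn -0.2
t 24.7 F [ 0.9  1.1 -3.2] pos [ 423.3 -304.1   99.4]
```

View pics/c12.png

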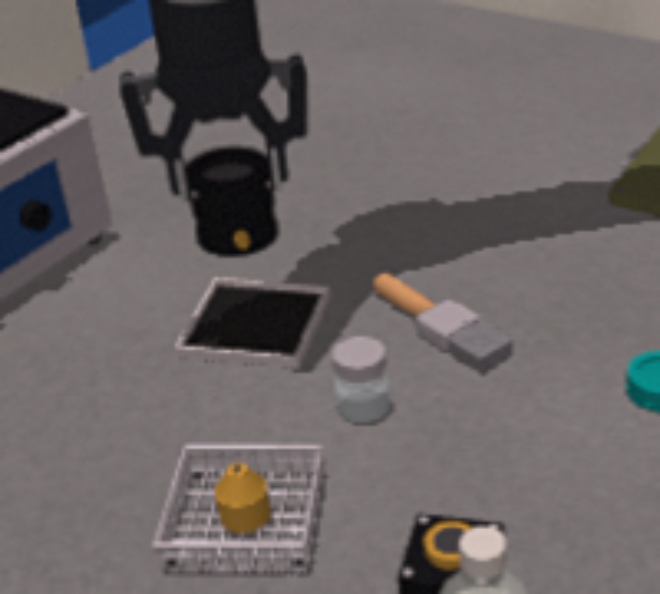

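The barrel is held upright above the tray (tray at about (167,177)) and the nozzle still stands in the basket. Lowering.

Call:
arm_command:
  rows: [0.6,0,1,20,0,0.6,0,1,45,0,0.6,0,1,65,0,0.6,0,1,75,0,0.6,0,1,79,0,0.6,0,1,79,0,0.6,0,1,79,0]

```text
t: 25.4
ee_pos: [0.426, -0.3015, 0.0211]
eef_rot: [1.32, 2.849, 0.0]
ft_force: [0.3, 0.3, -2.7]
finger_gap: 0.0645
```

```bash
python3 g.py 425 -302 15.6 130
```

```text
t 25.4 pos [ 426.  -301.5   21.1] yaw 130.3 gap 64.5 F [ 0.3  0.3 -2.7] q [ 0.77  0.89 -0.41  2.    0.85  0.42  1.98] tilt [ 0.001 -0.    -1.   ]
-> [ 425.  -302.    15.6] shift [ 0.3 -1.1  5.5] turn 0.3
```

Call:
arm_command:
  rows: [0.6,0,-1,1,0,0.6,0,-1,2,0,0.6,0,-1,3,0,0.6,0,-1,4,0,0.6,0,-1,5,0,0.6,0,-1,5.5,0,0.6,0,-1,5.5,0]

```text
t: 26.1
ee_pos: [0.4246, -0.3023, 0.0157]
eef_rot: [1.321, 2.85, -0.001]
ft_force: [-0.8, 0.3, 6.5]
finger_gap: 0.0643
```

Contact (−2.7 → +6.5 N). Releasing and retreating.

Call:
arm_command:
  rows: [0.9,0,0,0,0,1,0,0,0,0,1,0,0,0,0,1,0,0,0,0,1,0,0,0,0,1,0,0,-15,0,1,0,0,-45,0,1,0,0,-90,0,1,0,0,-140,0,1,0,0,-180,0,1,0,0,-180,0,1,0,0,-180,0]

```text
t: 27.3
ee_pos: [0.4246, -0.3027, 0.1955]
eef_rot: [1.321, 2.849, -0.001]
ft_force: [0.4, 0.3, -0.9]
finger_gap: 0.0857
```

```bash
python3 - <<'E'
from h import *
a,P=grab("scene","s13"); cv2.imwrite('pics/c13.png',cv2.resize(a[110:350,110:430],(800,600)))
p=P.reshape(-1,3)*1000;p=p[np.isfinite(p).all(1)]
P0=np.load("scene0P.npy").reshape(-1,3)*1000;P0=P0[np.isfinite(P0).all(1)]
def f(p,n,x,y,r,lo,hi):
    q=p[(np.hypot(p[:,0]-x,p[:,1]-y)<r)&(p[:,2]>lo)&(p[:,2]<hi)];print(n,len(q),np.percentile(q,[1,99],axis=0).round(1).tolist(),q.mean(0).round(1))
f(p,"barrel top",425,-301,50,64,74); f(p,"nozzle",624,-175,35,34,60); f(p,"ring top",437,316,32,27,34); f(p,"cell top",650,185,40,33,40)
for n,x,y,r,lo,hi in(("meter",614,-18,45,26,45),("bottle",668,32,45,40,140)):
    f(P0,n+" before",x,y,r,lo,hi); f(p,n+" now",x,y,r,lo,hi)
E
python3 g.py
```

```text
barrel top 189 [[394.5, -331.8, 64.2], [458.8, -268.0, 70.7]] [ 427.4 -299.7   67.9]
nozzle 115 [[614.9, -186.1, 34.4], [640.8, -159.9, 49.7]] [ 629.  -170.6   41.5]
ring top 122 [[419.4, 295.2, 27.2], [460.4, 336.4, 33.3]] [442.4 316.   29.3]
cell top 445 [[623.4, 157.6, 33.0], [677.0, 210.4, 37.8]] [650.9 183.7  35. ]
meter before 355 [[581.8, -49.0, 26.7], [650.1, 0.2, 40.3]] [619.4 -25.9  32. ]
meter now 355 [[580.5, -49.3, 26.8], [648.6, 0.4, 40.1]] [619.6 -25.8  32.1]
bottle before 919 [[672.7, 19.2, 41.4], [711.9, 65.3, 130.2]] [696.6  44.6  88.1]
bottle now 925 [[672.4, 19.1, 41.4], [711.7, 65.5, 130.2]] [696.5  44.7  88.2]
t 27.35 pos [ 423.7 -302.3  194.4] yaw 130.2 gap 85.4 F [-0.8 -0.1 -0.6] q [ 0.95  0.64 -0.69  1.88  0.55  0.82  2.24] tilt [-0.001  0.    -1.   ]
```

View pics/c13.png

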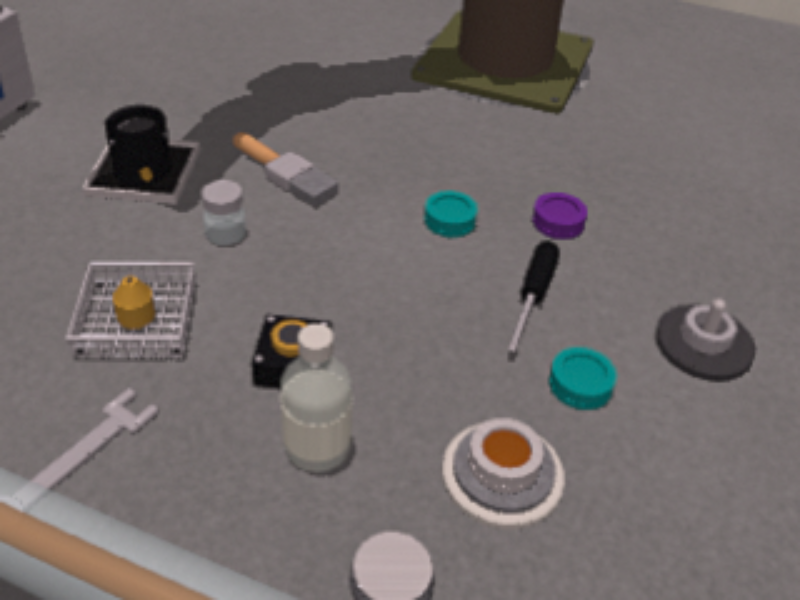

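All four pieces are in place and upright, and the meter and bottle have not moved. Handing in.

```bash
python3 -c "
from bench import ctrl
print(ctrl.close_job())"
```

```text
the job is handed in; nothing more can be done
None
```

The cutting head is apart and the job is handed in at about 27 s on the robot's clock. I moved the pieces in the order asked, keeping each upright. Each was lowered until the wrist force showed contact and only then released.

The last scene picture and depth reading, with the gripper raised clear, showed:

- **Nozzle:** upright in the basket.
- **Ring:** flat on its stand around the peg, top at about 29–30 mm against 30 mm expected.
- **Lens cell:** within about 1 mm of the pad's centre, top at about 35 mm against 36 mm expected.
- **Barrel:** inside the tray with its centre within about 2 mm of the tray's, top at about 68 mm against 69 mm expected.
- **Power-meter head and bottle:** average positions within 0.2 mm of where they started.

Two things disagreed along the way. The camera showed the fingertips about 20 mm higher than the reported tool point, so I set grasp heights from the pictures and checked them by contact. The two cameras also differed by about 2–3 mm sideways, which was within all the clearances. The arm hid parts of the top view, so the final check rests on the scene camera alone.

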